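# Let a carton out of the lidded dispenser and serve it

## Robot

A 6-joint arm with a two-finger parallel gripper is mounted at the origin on a cart in front of the work surface, level with it; the furniture and walls round the work are solid. World frame = base frame: x ahead of the robot, y to its left, z up, the work surface at z = 0. Lengths are in m, angles in rad, forces in N, time in s.
With the tool pointing down it reaches from about 0.3 to 0.775 m from the base axis. Payload 14.6 kg.
Tool frame: the origin (TCP) lies midway between the tips of the shut fingers; the grasp point (between the pads) lies 19 mm behind it; z points along the fingers, y is the line along which they close (so a half turn about z gives the same grasp; the last joint's range is limited). The gripper opens to 94 mm and grips with 3 to 60 N. Pads are 16 mm wide; open, the fingers measure 119 mm over their backs; the gripper's body (75 mm by 177 mm) begins 78 mm behind the grasp point.
Start: joints at [1.115, 0.3, 1.521, -0, 1.321, -0.067], TCP at [0.208, 0.509, 0.205] pointing down, gripper open.
Joint ranges: [-3.03, 3.03], [-0.79, 2.21], [0.23, 2.52], [-1.04, 4.18], [0, 3.07], [-2.55, 2.55]. Speed limits (rad/s): [2.22, 2.22, 2.57, 3.14, 3.14, 3.14].

## Interface

Orientations are given as a 3x3 rotation matrix whose columns are the frame's x, y, z axes.
In Python, from cell import arm, viewer, order gives the robot as it stands (arm), with the cameras (viewer) and the job (order).
- The arm moves only by the shell command python3 nudge.py 'ROWS' [FORCE]. ROWS is a JSON list that holds a single list of rows (three levels of brackets), with 1 to 10 rows, each of 7 numbers: a rotation vector rx, ry, rz in normalised numbers (1 is pi/2 rad), then dx, dy, dz in a scale on which 1.0 is 1000 mm, then the finger opening in m; each row is the pose to reach, as a shift and turn from the pose commanded when the command began, along the tool's axes at that moment; what a row does not reach only later rows make up. A row lasts 1/8 s, in which the tool goes at most 0.0625 m and 0.188 rad, less where a joint would pass 70% of its speed; a pose out of reach is approached as far as the arm can. The fingers move at their own pace and stop on an object; FORCE is the grip in N (left out, the last holds). Time passes only in rows, so rows that do not move let the fingers close. It prints the time, the measured TCP pose, the force, the opening and the grip force at its end. No shift or turn number may pass 1 either way. Input that does not fit is refused with a message, and nothing moves.
- arm.sense(): the state, without advancing time (a new reading comes with each control period).
- viewer.get_image(name): name is "side" or "top"; returns a dict with "color" (480x640x3 uint8, red, green, blue), "mtx" (3x3 intrinsics, pixels), "extrinsics" (4x4, takes a point from camera to world coordinates). Camera axes: x right, y up, looking along -z (the intrinsics and any distortion apply to the point x, -y, -z); pixel columns grow to the right and rows downward; lengths in m; the calibration is good to about 2 mm. A picture is of the moment at which its call begins. There is no depth.
- order.finish_job(): hands the job in; it is judged then, once.
The state is a dict: "time": time; "joint_positions": joint angles; "dq": joint speeds; "effort": joint torques, N m; "ee_pos": TCP position; "orientation": TCP orientation; "wrist_force": force on the tool from outside, world axes, zero at the start; "wrist_torque": the same for the moment, N m; "width": finger opening in m; "gripper_force": force on a finger pad.
Only numpy, scipy, OpenCV 4.12 (cv2) and the standard library are available. Lean on these libraries where they do the work, as an engineer would, in place of code of your own. Each camera call takes 0.05 s, during which the arm holds its last target. There are 200 camera calls.

## Task

A customer wants the brown carton that waits behind the clear lid of the counter dispenser. Press the red lever down and hold the lid up until the carton has slid out against the front lip of the dispenser, then ease the lever back up so that the lid comes down gently and shuts without slamming. Take the carton and set it down flat, without dropping it, inside the wooden order tray, leaving the notebook and the roll of tape where they are.

Things in the scene. Friction and masses are not known exactly. Their poses are not given: they have to be found in the camera images.
- dispenser: dark green counter dispenser with clear sides and lid, fixed, about 170 mm deep (x), 170 wide (y), 180 high. Origin: centre of its underside; x to its back, y to its left, z up. Its steel chute, 160 mm wide between the walls, rises at 30 degrees from the front lip (x -0.100, z 0.040) to the back: the upper half is the compartment under the lid, the lower half the open take-out tray.
- dispenser_lid (a joint): angle of the clear lid, hinged at the top back of the dispenser. 0: shut, its front flap bars the chute; it grows as the lid rises, to about 0.97 rad with the lever fully down. The carton slides out beneath it from about 0.7. The lid follows the lever through a rod and falls shut when the lever is let go.
- dispenser_lever: steel lever with a red paddle at its front end, on the dispenser's right (-y) side. Origin: its pivot, at (-0.070, -0.098, 0.055) in the dispenser's frame, axis along the dispenser's y. The front swings down 0.56 rad to a hard stop against about 4 N, and springs up with the lid when let go; follow the paddle up slowly to ease the lid shut.
- dispenser_paddle (a point): centre of the top of the red paddle (46 mm along the lever, 36 mm wide, 8 mm thick). With the lever up it is at (-0.188, -0.098, 0.123) in the dispenser's frame; fully down it is at (-0.206, -0.098, 0.050).
- dispenser_tray (a point): point on the chute at (-0.077, 0, 0.053) in the dispenser's frame: the carton's origin lies here when it rests in the take-out tray against the lip. The lip is 24 mm high, cut away over its middle 70 mm for the fingers; the walls beside the tray stand 22 mm above the chute; up the slope about 40 mm stay free between carton and shut lid.
- brown_box: brown and white card box of sweets, 150 x 52 x 46 mm, 0.13 to 0.25 kg. Origin: centre of its underside; x along its 150 mm length, y along its 52 mm width, z up through its 46 mm height. It starts in the compartment under the lid, lying across the chute (its length along the dispenser's y, its z square to the chute).
- order_tray: low tray of light wood, fixed, outside 96 (x) by 200 (y) by 18 mm high, walls and floor 4 mm thick, so that the carton goes in lengthwise along the tray's y. Origin: centre of its underside; z up.
- notebook: blue notebook, 150 x 104 x 14 mm, lying on the worktop with a pen on it; origin: centre of its underside
- tape_roll: roll of brown tape lying flat, 93 mm across, 48 mm high; origin: centre of its underside

How it is judged:
On the way, in this order (a step that is already met when the one before it is completed fails the run):
1. the lid is held raised by the fingers pressing the lever down (value of joint dispenser_lid above 0.6 rad and contact force between the fingers and dispenser_lever above 0.5 N), for 0.2 s.
2. the carton rests in the take-out tray and the lid is shut behind it (distance between brown_box and dispenser_tray below 0.02 m and value of joint dispenser_lid below 0.05 rad), for 0.2 s.
At the end, for the whole second after the job is handed in: the carton lies at rest, flat (within 0.1 rad) and right way up on the floor of the order tray, inside its walls (origins within 35 mm of each other seen from above, underside within 5 mm of the tray's floor), and the lid of the dispenser is shut (below 0.05 rad) (z of brown_box in the frame of order_tray between 0.001 and 0.009 m and horizontal distance between brown_box and order_tray below 0.035 m and angle between brown_box's own z axis and vertical below 0.1 rad and linear speed of brown_box below 0.02 m/s and value of joint dispenser_lid below 0.05 rad); the robot touches nothing.
It fails at once if the lid slams (over its last 0.2 rad it falls faster than 2.5 rad/s) (value of joint dispenser_lid below 0.2 rad and velocity of joint dispenser_lid below -2.5 rad/s).
It fails at once if the carton is dropped: let go over the order tray with its underside more than 25 mm above the tray's (contact force between the fingers and brown_box below 0.05 N and horizontal distance between brown_box and order_tray below 0.1 m and z of brown_box in the frame of order_tray above 0.025 m).
It fails at once if the notebook is pushed more than 20 mm (distance of notebook from where it was at the start of the episode above 0.02 m).
It fails at once if the roll of tape is pushed more than 20 mm (distance of tape_roll from where it was at the start of the episode above 0.02 m).
It also fails if it takes over 67 s, if anything falls off the work surface, if the arm or the gripper's body presses on something with over 40 N, if the wrist force passes 120 N, or if a joint passes its speed limit or range.

## Working session

There is one attempt and no reset: what is moved stays moved. The work goes in short steps, Python scripts to look and compute and a shell command to move; the robot and the scene stay as the last step left them, time stands still between calls to the robot, and variables do not carry over. Pictures are saved under pics/ and viewed, at most 10 in all, crops included, and the job is handed in when it is done.

```bash
ls; mkdir -p pics; python3 - <<'E'
from cell import arm, viewer, order
import cv2,numpy as np
for n in("side","top"):
    d=viewer.get_image(n); cv2.imwrite(f"pics/{n}0.png",d["color"][:,:,::-1]); print(n,d["mtx"].tolist(),np.round(d["extrinsics"],4).tolist(),[k for k in d])
s=arm.sense(); print(s["ee_pos"],s["orientation"],s["width"],s["time"])
E
```

```text
cell.py
nudge.py
pics
side [[546.4522501797964, 0.0, 317.13780431172216], [0.0, 546.4522501797964, 223.5202743350244], [0.0, 0.0, 1.0]] [[-0.9442, 0.2208, -0.2445, 0.1287], [-0.329, -0.5958, 0.7327, 1.1275], [0.0161, 0.7722, 0.6352, 1.109], [0.0, 0.0, 0.0, 1.0]] ['color', 'mtx', 'extrinsics']
top [[480.57251156870615, 0.0, 325.1006381315645], [0.0, 480.57251156870615, 243.37093635972747], [0.0, 0.0, 1.0]] [[-0.0156, 0.988, -0.1537, 0.3391], [-0.9997, -0.0122, 0.0232, -0.0324], [0.0211, 0.154, 0.9878, 1.3684], [0.0, 0.0, 0.0, 1.0]] ['color', 'mtx', 'extrinsics']
[0.2083854  0.50872892 0.20494172] [[-9.25373087e-01  3.79057319e-01 -4.47181237e-04]
 [ 3.79057579e-01  9.25372587e-01 -9.62373765e-04]
 [ 4.90144394e-05 -1.06006222e-03 -9.99999437e-01]] 0.09379362938870922 0.1
```

View pics/side0.png

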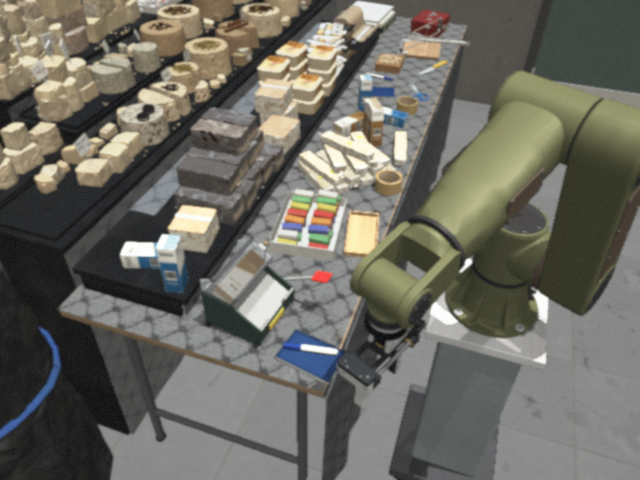

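View pics/top0.png

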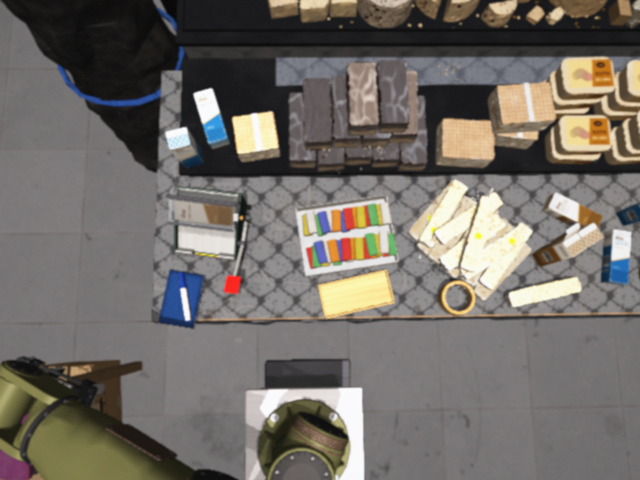

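```bash
python3 - <<'E'
import cv2
t=cv2.imread("pics/top0.png")[178:328,155:405]; cv2.imwrite("pics/tc.png",cv2.resize(t,None,fx=3.2,fy=3.2,interpolation=2))
t=cv2.imread("pics/side0.png")[200:350,190:390]; cv2.imwrite("pics/sc.png",cv2.resize(t,None,fx=4,fy=4,interpolation=2))
E
```

```text
(no output)
```

View pics/tc.png

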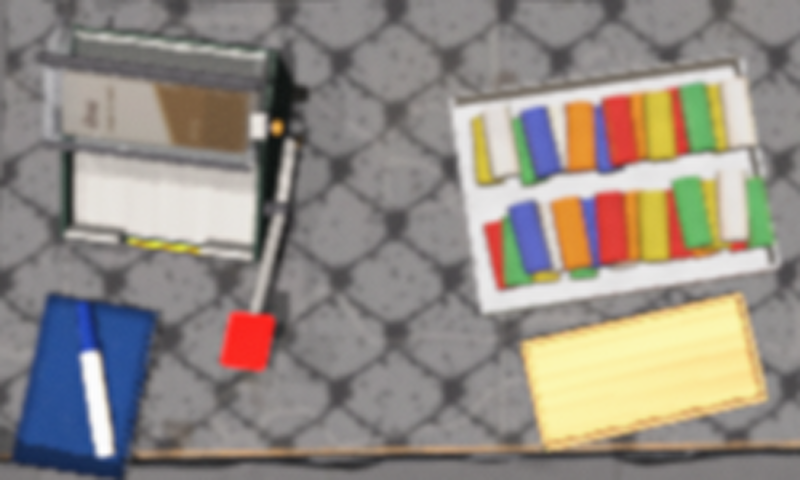

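View pics/sc.png

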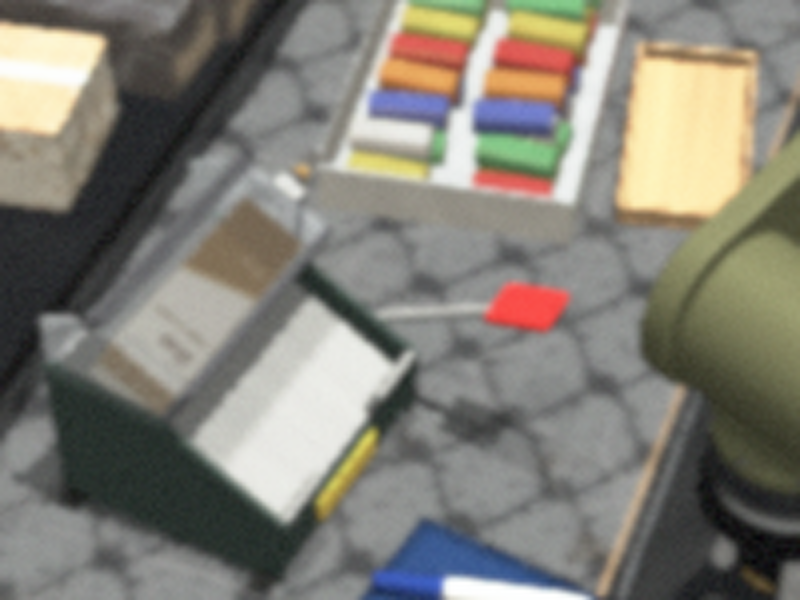

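```bash
cat > h.py <<'E'
import numpy as np, cv2
from cell import arm, viewer, order
def cam(n):
    d=viewer.get_image(n); E=d["extrinsics"]; K=d["mtx"]
    W=np.linalg.inv(E); W=np.diag([1,-1,-1,1.])@W
    return d["color"],K@W[:3]
def tri(P1,P2,a,b):
    X=cv2.triangulatePoints(P1,P2,np.array(a,float).T,np.array(b,float).T); X=(X[:3]/X[3]).T
    e=[np.linalg.norm((lambda q:q[:,:2]/q[:,2:])(np.c_[X,np.ones(len(X))]@P.T)-p,axis=1) for P,p in((P1,np.array(a)),(P2,np.array(b)))]
    return X,e
def toolshift(dw):
    R=arm.sense()["orientation"]; return R.T@np.array(dw)
E
python3 - <<'E'
from h import *
_,Pt=cam("top");_,Ps=cam("side")
top=np.array([(230,313),(275,314),(268,371),(221,363),(65,236),(252,257),(521,341),(742,293),(767,400),(546,450)],float)
sid=np.array([(507,284+0),(0,0)])
# paddle corners: top order TL(+x,+y) TR(+x,-y) BR BL ; side: +x+y=(486,322) +x-y=(507,284) -x-y=(570,290) -x+y=(548,332)
sid=np.array([(486,322),(507,284),(570,290),(548,332),(288,523),(410,355),(617,220),(640,42),(758,48),(745,212)],float)
top=(top+.5)/3.2-.5+[155,178]; sid=(sid+.5)/4-.5+[190,200]
X,e=tri(Pt,Ps,top,sid)
print(np.round(np.c_[X,e[0],e[1]],4))
pc=X[:4].mean(0);tc=X[6:].mean(0);print("paddle",pc,"tray",tc)
d=X[5]-X[4];print("lip len",np.linalg.norm(d),"disp yaw",np.arctan2(-d[0],d[1])-np.pi if 0 else np.arctan2(d[0],-d[1]))
a=X[7]-X[6]+X[8]-X[9];print("tray yaw",np.arctan2(a[0],-a[1]),[np.linalg.norm(X[i]-X[j]) for i,j in((6,7),(7,8),(8,9),(9,6))])
E
```

```text
[[ 4.527e-01  1.965e-01  1.110e-01  1.747e-01  1.382e-01]
 [ 4.514e-01  1.599e-01  1.116e-01  1.736e-01  1.348e-01]
 [ 4.062e-01  1.634e-01  1.244e-01  5.090e-01  3.950e-01]
 [ 4.106e-01  2.010e-01  1.212e-01  5.648e-01  4.478e-01]
 [ 5.261e-01  3.484e-01  5.570e-02  2.010e-02  1.740e-02]
 [ 5.072e-01  1.892e-01  5.380e-02  3.528e-01  2.821e-01]
 [ 4.334e-01 -4.130e-02 -3.000e-04  4.784e-01  3.525e-01]
 [ 4.736e-01 -2.375e-01  1.370e-02  1.250e-02  8.400e-03]
 [ 3.793e-01 -2.550e-01  2.040e-02  1.860e-01  1.250e-01]
 [ 3.397e-01 -6.120e-02  2.010e-02  3.787e-01  2.763e-01]]
paddle [0.43021479 0.18019289 0.11702672] tray [ 0.40652625 -0.14873646  0.01348304]
lip len 0.16029438408392563 disp yaw -0.11841993057591062
tray yaw 0.20169127225664463 [np.float64(0.20068178860619576), np.float64(0.09606725857066027), np.float64(0.19779112851998032), np.float64(0.09793080583329956)]
```

The top view shows the dispenser at left with the red paddle at px (232,284), and the tray at (357,294). In the side view the paddle is at (322,277). Triangulated lengths match: lip 160 mm, tray 200 x 97 mm. The paddle sits where the dispenser frame says it should, and z reads about 5 mm low throughout. That puts the dispenser origin at (0.628, 0.2555) with yaw -0.118, and the tray centre at (0.4065, -0.1487) with yaw +0.20.

Next I go above the paddle with the fingers shut.

```bash
python3 nudge.py '[[[0,0,0,-0.3187,-0.2229,0.05,0],[0,0,0,-0.3187,-0.2229,0.05,0],[0,0,0,-0.3187,-0.2229,0.05,0],[0,0,0,-0.3187,-0.2229,0.05,0],[0,0,0,-0.3187,-0.2229,0.05,0],[0,0,0,-0.3187,-0.2229,0.05,0],[0,0,0,-0.3187,-0.2229,0.05,0],[0,0,0,-0.3187,-0.2229,0.05,0],[0,0,0,-0.3187,-0.2229,0.05,0]]]' 20; python3 - <<'E'
from h import *
o=[]
for n,(x,y) in(("top",(160,180)),("side",(190,210))):
    c,_=cam(n); o.append(cv2.resize(c[y:y+150,x:x+130,::-1],None,fx=3,fy=3,interpolation=2))
cv2.imwrite("pics/a.png",np.hstack(o))
E
```

```text
time: 1.32
ee_pos: [0.4184, 0.183, 0.1556]
orientation: [[-0.926, 0.378, 0.0], [0.378, 0.926, 0.0], [0.0, 0.0, -1.0]]
wrist_force: [-0.3, 0.3, 0.4]
width: 0.0074
gripper_force: 0.0
```

View pics/a.png

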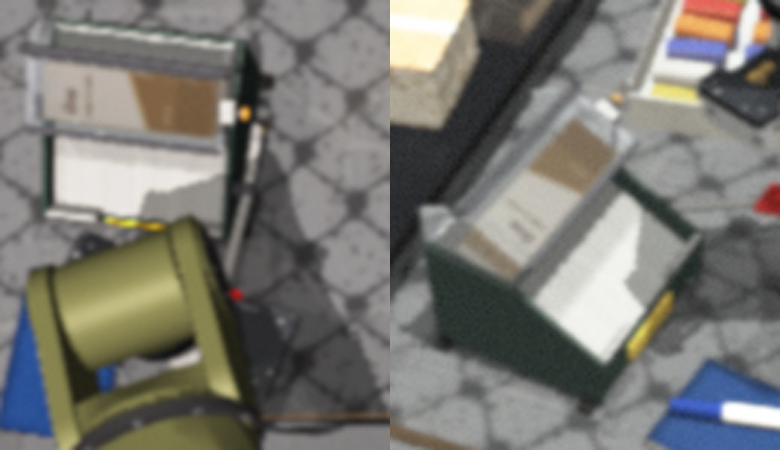

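The carton is still behind the shut lid and the arm hovers over the paddle at top-crop (235,295), which is clear of the dispenser. Now I press.

```bash
python3 nudge.py '[[[0,0,0,0,0,0.015,0],[0,0,0,0,0,0.03,0],[0,0,0,0,0,0.04,0],[0,0,0,0,0,0.05,0],[0,0,0,0,0,0.06,0],[0,0,0,0,0,0.07,0],[0,0,0,0,0,0.08,0],[0,0,0,0,0,0.09,0],[0,0,0,0,0,0.1,0],[0,0,0,0,0,0.1,0]]]'
```

```text
time: 2.68
ee_pos: [0.4186, 0.1818, 0.0548]
orientation: [[-0.925, 0.379, -0.001], [0.379, 0.925, -0.0], [0.001, -0.001, -1.0]]
wrist_force: [-5.4, 1.5, 3.8]
width: 0.0007
gripper_force: 2.6
```

Contact holds at about 4 N. I'll wait a second and look.

```bash
python3 nudge.py '[[[0,0,0,0,0,0,0],[0,0,0,0,0,0,0],[0,0,0,0,0,0,0],[0,0,0,0,0,0,0],[0,0,0,0,0,0,0],[0,0,0,0,0,0,0],[0,0,0,0,0,0,0],[0,0,0,0,0,0,0]]]'; python3 - <<'E'
from h import *
o=[]
for n,(x,y) in(("top",(160,180)),("side",(200,210))):
    c,_=cam(n); o.append(cv2.resize(c[y:y+150,x:x+130,::-1],None,fx=3,fy=3,interpolation=2))
cv2.imwrite("pics/b.png",np.hstack(o))
E
```

```text
time: 3.68
ee_pos: [0.4188, 0.1818, 0.0557]
orientation: [[-0.925, 0.379, -0.0], [0.379, 0.925, -0.0], [0.0, -0.0, -1.0]]
wrist_force: [-4.9, 0.8, 3.9]
width: 0.0004
gripper_force: 2.6
```

View pics/b.png

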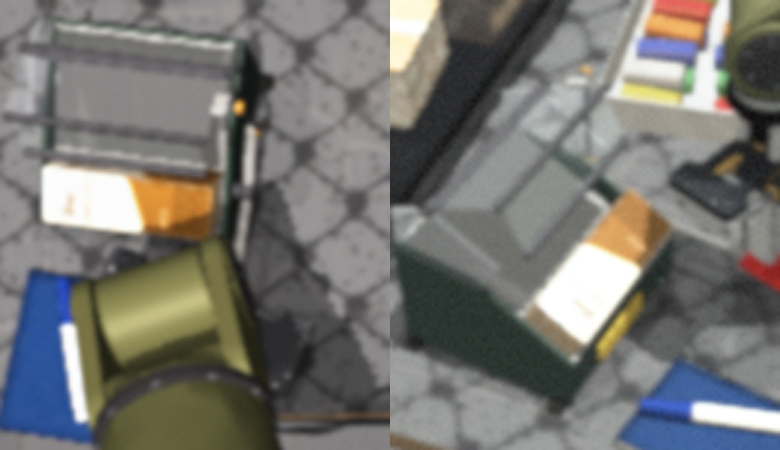

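The carton lies against the lip (side crop about (600,280)) with the lid raised. I ease the lever up at about 40 mm/s.

```bash
python3 nudge.py '[[[0,0,0,0,0,-0.005,0],[0,0,0,0,0,-0.01,0],[0,0,0,0,0,-0.015,0],[0,0,0,0,0,-0.02,0],[0,0,0,0,0,-0.025,0],[0,0,0,0,0,-0.03,0],[0,0,0,0,0,-0.035,0],[0,0,0,0,0,-0.04,0],[0,0,0,0,0,-0.045,0],[0,0,0,0,0,-0.049,0]]]'
python3 nudge.py '[[[0,0,0,0,0,-0.004,0],[0,0,0,0,0,-0.008,0],[0,0,0,0,0,-0.012,0],[0,0,0,0,0,-0.016,0],[0,0,0,0,0,-0.02,0],[0,0,0,0,0,-0.024,0],[0,0,0,0,0,-0.028,0],[0,0,0,0,0,-0.032,0],[0,0,0,0,0,-0.036,0],[0,0,0,0,0,-0.045,0]]]'
```

```text
time: 5.03
ee_pos: [0.4189, 0.1819, 0.1047]
orientation: [[-0.925, 0.379, 0.0], [0.379, 0.925, 0.0], [-0.0, 0.0, -1.0]]
wrist_force: [1.6, 0.0, 1.4]
width: 0.001
gripper_force: 1.0
time: 6.28
ee_pos: [0.4187, 0.1818, 0.1496]
orientation: [[-0.925, 0.379, -0.001], [0.379, 0.925, -0.0], [0.001, -0.001, -1.0]]
wrist_force: [0.4, 0.3, -0.3]
width: 0.0003
gripper_force: 0.0
```

```bash
cat > plan.py <<'E'
from h import *
from scipy.spatial.transform import Rotation as Ro
yaw=-.118; Rd=Ro.from_euler("z",yaw).as_matrix(); O=np.array([.628,.2555,0])
c,s=np.cos(np.pi/6),.5
n=Rd@[-s,0,c]; y=Rd@[c,0,s]; z=-n; Rg=np.c_[np.cross(y,z),y,z]
mid=O+Rd@[-.077,0,.053]
def to(Rt,p):
    S=arm.sense(); R=S["orientation"]; print("rv",np.round(Ro.from_matrix(R.T@Rt).as_rotvec(),4),"d",np.round(R.T@(np.array(p)-S["ee_pos"]),4))
E
python3 - <<'E'
from plan import *
_,Pt=cam("top");_,Ps=cam("side")
t=np.array([(45,165),(218,178),(212,238),(42,222)])/3.+[160,180]-.33
q=(np.array([(525,308),(622,190),(672,232),(573,358)])-[390,0])/3.+[200,210]-.33
X,e=tri(Pt,Ps,t,q);print(np.round(np.c_[X,e[0],e[1]],3),X.mean(0),"expect",mid+.046*n)
g=mid+.028*n
print("grasp",g,"tcp",g+.019*z)
to(Rg,g+.019*z+.15*n)
print(arm.sense()["joint_positions"])
E
```

```text
[[0.569 0.34  0.095 1.386 1.176]
 [0.552 0.186 0.093 0.224 0.177]
 [0.501 0.195 0.067 0.13  0.104]
 [0.523 0.351 0.063 1.688 1.456]] [0.53656682 0.26795941 0.07954129] expect [0.52869539 0.26727264 0.09283717]
grasp [0.53763281 0.2662131  0.07724871] tcp [0.54706674 0.2650947  0.06079423]
rv [-0.4455 -0.3395  1.2684] d [-0.0145  0.1053 -0.0401]
[ 3.29378186e-01  1.49399801e-01  1.84063381e+00  1.32969009e-05
  1.15001484e+00 -8.52628839e-01]
```

The measured corners are rough. I'll check by overlaying the expected carton outline, and confirm the lid is shut.

```bash
python3 - <<'E'
from plan import *
yd=Rd[:,1]
C=np.array([mid+h*n+a*y+b*yd for h in(.046,) for a,b in((.026,.075),(.026,-.075),(-.026,-.075),(-.026,.075))])
o=[]
for m,(x,y0) in(("top",(165,180)),("side",(200,240))):
    c,P=cam(m); k=c[y0:y0+110,x:x+80,::-1]; k=cv2.resize(k,None,fx=5,fy=5,interpolation=2)
    u=np.c_[C,np.ones(4)]@P.T; u=(u[:,:2]/u[:,2:]-[x,y0]+.5)*5
    cv2.polylines(k,[u.astype(np.int32)],True,(0,255,0),1); o.append(k)
cv2.imwrite("pics/c.png",np.hstack(o))
E
```

```text
(no output)
```

View pics/c.png

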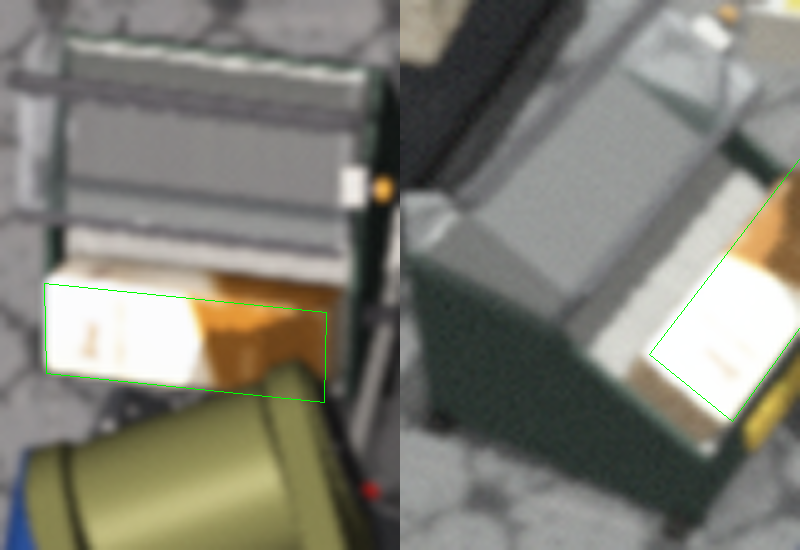

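The lid is shut and the predicted outline fits the carton in both views. The side crop matches at (650,355)-(730,418). Now I turn to the pre-grasp pose.

The manual's scale: turns go in shares of pi/2 rad. Converting my numbers, 1.2684 rad is 0.8075.

```bash
python3 nudge.py '[[[0,0,0,0,0,-0.05,0.075],[-0.2836,-0.2161,0.8075,-0.0145,0.1053,-0.0401,0.075],[-0.2836,-0.2161,0.8075,-0.0145,0.1053,-0.0401,0.075],[-0.2836,-0.2161,0.8075,-0.0145,0.1053,-0.0401,0.075],[-0.2836,-0.2161,0.8075,-0.0145,0.1053,-0.0401,0.075],[-0.2836,-0.2161,0.8075,-0.0145,0.1053,-0.0401,0.075],[-0.2836,-0.2161,0.8075,-0.0145,0.1053,-0.0401,0.075],[-0.2836,-0.2161,0.8075,-0.0145,0.1053,-0.0401,0.075],[-0.2836,-0.2161,0.8075,-0.0145,0.1053,-0.0401,0.075],[-0.2836,-0.2161,0.8075,-0.0145,0.1053,-0.0401,0.075]]]' 20
python3 nudge.py '[[[0,0,0,0,0,0,0.075],[0,0,0,0,0,0,0.075]]]'
python3 - <<'E'
from plan import *
g=mid+.028*n; to(Rg,g+.019*z); print(arm.sense()["joint_positions"])
E
```

```text
time: 7.72
ee_pos: [0.4718, 0.2741, 0.1891]
orientation: [[0.116, 0.861, 0.495], [0.993, -0.1, -0.059], [-0.001, 0.498, -0.867]]
wrist_force: [0.4, 0.6, 0.1]
width: 0.0747
gripper_force: 0.0
time: 7.98
ee_pos: [0.4724, 0.2736, 0.1896]
orientation: [[0.117, 0.861, 0.495], [0.993, -0.101, -0.059], [-0.001, 0.498, -0.867]]
wrist_force: [-0.4, 0.1, -0.1]
width: 0.0754
gripper_force: 0.0
rv [-0.0017  0.0004  0.001 ] d [0.0004 0.0009 0.1491]
[ 0.62557756  0.12067688  1.86575752 -0.48237743  0.8155953   1.01677245]
```

```bash
python3 nudge.py '[[[0,0,0,0,0,0.03,0.075],[0,0,0,0,0,0.06,0.075],[0,0,0,0,0,0.08,0.075],[0,0,0,0,0,0.1,0.075],[0,0,0,0,0,0.12,0.075],[0,0,0,0,0,0.135,0.075],[0,0,0,0,0,0.149,0.075],[0,0,0,0,0,0.149,0.075]]]'
```

```text
time: 8.98
ee_pos: [0.546, 0.2647, 0.0596]
orientation: [[0.118, 0.861, 0.494], [0.993, -0.102, -0.06], [-0.001, 0.498, -0.867]]
wrist_force: [-1.3, -0.4, 0.8]
width: 0.0752
gripper_force: 0.0
```

```bash
python3 nudge.py '[[[0,0,0,0,0,0,0.04],[0,0,0,0,0,0,0.04],[0,0,0,0,0,0,0.04],[0,0,0,0,0,0,0.04]]]' 25; python3 nudge.py '[[[0,0,0,0,0,-0.01,0.04],[0,0,0,0,0,-0.02,0.04],[0,0,0,0,0,-0.03,0.04],[0,0,0,0,0,-0.04,0.04],[0,0,0,0,0,-0.06,0.04],[0,0,0,0,0,-0.08,0.04],[0,0,0,0,0,-0.1,0.04],[0,0,0,0,0,-0.1,0.04]]]'
python3 - <<'E'
from plan import *
Rt=Ro.from_euler("z",.2017).as_matrix(); R=np.c_[Rt@[0,1,0],Rt@[1,0,0],[0,0,-1]]
T=np.array([.4065,-.1487,0])
to(R,T+[0,0,.25]); print(arm.sense()["joint_positions"])
E
```

```text
time: 9.48
ee_pos: [0.5481, 0.2652, 0.0629]
orientation: [[0.118, 0.858, 0.499], [0.993, -0.103, -0.058], [0.002, 0.503, -0.864]]
wrist_force: [11.1, -3.9, 5.4]
width: 0.0518
gripper_force: 25.0
time: 10.48
ee_pos: [0.4962, 0.2714, 0.1482]
orientation: [[0.117, 0.86, 0.497], [0.993, -0.102, -0.058], [0.001, 0.5, -0.866]]
wrist_force: [-0.2, -0.6, -2.1]
width: 0.0522
gripper_force: 24.9
rv [ 0.5191  0.0828 -0.3117] d [-0.4277  0.0164 -0.1084]
[ 0.59135123  0.21210825  1.86645399 -0.51646224  0.7179715   1.0428136 ]
```

Carton held: 52 mm opening, about 2 N of weight. I raise it, carry it over the tray and level it.

To row units: 0.5191 rad is 0.3305.

```bash
python3 nudge.py '[[[0,0,0,0,0.03,-0.052,0.04],[0,0,0,0,0.05,-0.087,0.04],[0.3305,0.0527,-0.1984,-0.4277,0.0164,-0.1084,0.04],[0.3305,0.0527,-0.1984,-0.4277,0.0164,-0.1084,0.04],[0.3305,0.0527,-0.1984,-0.4277,0.0164,-0.1084,0.04],[0.3305,0.0527,-0.1984,-0.4277,0.0164,-0.1084,0.04],[0.3305,0.0527,-0.1984,-0.4277,0.0164,-0.1084,0.04],[0.3305,0.0527,-0.1984,-0.4277,0.0164,-0.1084,0.04],[0.3305,0.0527,-0.1984,-0.4277,0.0164,-0.1084,0.04],[0.3305,0.0527,-0.1984,-0.4277,0.0164,-0.1084,0.04]]]'; python3 nudge.py '[[[0.3305,0.0527,-0.1984,0,0,0,0.04]]]' >/dev/null & sleep 0; kill %1 2>/dev/null; wait
python3 - <<'E'
from plan import *
Rt=Ro.from_euler("z",.2017).as_matrix(); R=np.c_[Rt@[0,1,0],Rt@[1,0,0],[0,0,-1]]
T=np.array([.4065,-.1487,0])
to(R,T+[0,0,.07]); s=arm.sense();print(s["time"],s["ee_pos"],s["wrist_force"],s["gripper_force"])
E
```

```text
time: 11.72
ee_pos: [0.4056, -0.1519, 0.2487]
orientation: [[-0.196, 0.981, -0.003], [0.981, 0.196, -0.001], [-0.001, -0.003, -1.0]]
wrist_force: [-0.0, 0.8, -2.8]
width: 0.052
gripper_force: 24.9
rv [-0.0028  0.0009 -0.0043] d [0.0031 0.002  0.1787]
11.725 [ 0.40558658 -0.15192067  0.24868263] [-0.04910826  0.7853461  -2.78590899] 24.88965332508087
```

I descend to 7 cm and look. (The stray background command in that call was killed before it moved anything: the clock did not advance.)

```bash
python3 nudge.py '[[[0,0,0,0.003,0.002,0.05,0.04],[0,0,0,0.003,0.002,0.1,0.04],[0,0,0,0.003,0.002,0.15,0.04],[0,0,0,0.003,0.002,0.1787,0.04],[0,0,0,0.003,0.002,0.1787,0.04]]]'; python3 - <<'E'
from h import *
o=[]
for n,(x,y) in(("top",(305,240)),("side",(310,165))):
    c,_=cam(n); o.append(cv2.resize(c[y:y+100,x:x+100,::-1],None,fx=4,fy=4,interpolation=2))
cv2.imwrite("pics/d.png",np.hstack(o))
E
```

```text
time: 12.35
ee_pos: [0.4064, -0.1456, 0.0688]
orientation: [[-0.199, 0.98, -0.006], [0.98, 0.199, 0.001], [0.002, -0.006, -1.0]]
wrist_force: [-0.2, 0.5, -1.9]
width: 0.0521
gripper_force: 24.9
```

View pics/d.png

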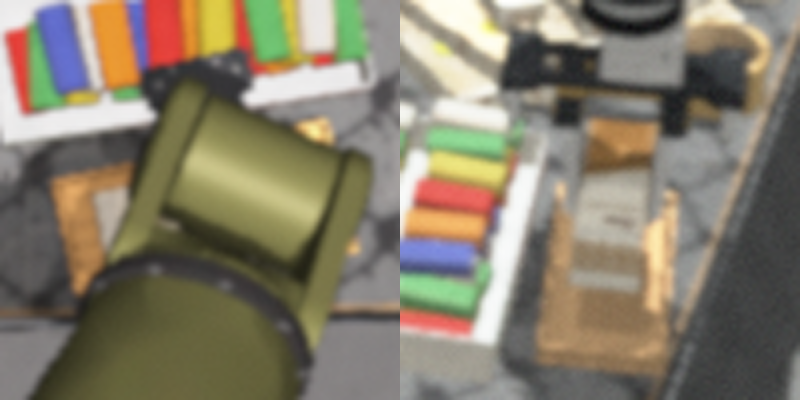

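The carton is over the tray, parallel to it and centred between the walls (side crop: carton x 575-660, tray 540-670). I lower it, watching the force.

To row units: 0.006 rad is 0.0038.

```bash
python3 nudge.py '[[[0.0038,0,0,-0.002,0,0.02,0.04],[0.0038,0,0,-0.002,0,0.035,0.04],[0.0038,0,0,-0.002,0,0.045,0.04],[0.0038,0,0,-0.002,0,0.05,0.04],[0.0038,0,0,-0.002,0,0.05,0.04]]]'; python3 nudge.py '[[[0,0,0,0,0,0.002,0.04],[0,0,0,0,0,0.004,0.04],[0,0,0,0,0,0.004,0.04]]]'
```

```text
time: 13.08
ee_pos: [0.4081, -0.148, 0.0208]
orientation: [[-0.2, 0.98, -0.007], [0.98, 0.2, -0.002], [-0.001, -0.008, -1.0]]
wrist_force: [0.3, -0.1, -2.9]
width: 0.052
gripper_force: 24.9
time: 13.45
ee_pos: [0.408, -0.148, 0.0168]
orientation: [[-0.2, 0.98, -0.007], [0.98, 0.2, -0.002], [-0.001, -0.008, -1.0]]
wrist_force: [-0.3, 0.2, -1.9]
width: 0.052
gripper_force: 24.9
```

```bash
python3 nudge.py '[[[0,0,0,0,0,0.001,0.04],[0,0,0,0,0,0.002,0.04],[0,0,0,0,0,0.002,0.04]]]'; python3 nudge.py '[[[0,0,0,0,0,0.001,0.04],[0,0,0,0,0,0.002,0.04],[0,0,0,0,0,0.002,0.04]]]'
```

```text
time: 13.82
ee_pos: [0.4083, -0.1481, 0.0151]
orientation: [[-0.199, 0.98, -0.007], [0.98, 0.199, -0.003], [-0.001, -0.007, -1.0]]
wrist_force: [-0.4, -1.1, 5.2]
width: 0.0521
gripper_force: 24.9
time: 14.2
ee_pos: [0.4084, -0.1485, 0.0143]
orientation: [[-0.199, 0.98, -0.006], [0.98, 0.199, -0.003], [-0.002, -0.007, -1.0]]
wrist_force: [-11.8, 1.7, 29.9]
width: 0.0518
gripper_force: 25.0
```

The carton is on the floor of the tray. I release it narrowly and withdraw.

To row units: -0.1 rad is -0.0637.

```bash
python3 nudge.py '[[[0,0,0,0,0,-0.002,0.04],[0,0,0,0,0,-0.002,0.058],[0,0,0,0,0,-0.002,0.06],[0,0,0,0,0,-0.002,0.06]]]'; python3 nudge.py '[[[0,0,0,0,0,-0.01,0.06],[0,0,0,0,0,-0.02,0.06],[0,0,0,0,0,-0.04,0.06],[0,0,0,0,0,-0.08,0.06],[0,0,0,0,0,-0.14,0.06],[0,0,0,0,0,-0.2,0.06],[-0.0637,0,0,0,0,-0.25,0.06],[0,0,0,0.12,0,-0.25,0.06],[0,0,0,0.2,0,-0.25,0.06],[0,0,0,0.25,0,-0.25,0.06]]]'; python3 - <<'E'
from h import *
o=[]
for n,(x,y) in(("top",(150,180)),("side",(200,165))):
    c,_=cam(n); o.append(cv2.resize(c[y:y+150,x:x+260,::-1] if n=="top" else c[y:y+150,x:x+200,::-1],(400,300),interpolation=2))
cv2.imwrite("pics/e.png",np.hstack(o))
E
```

```text
time: 14.7
ee_pos: [0.4079, -0.1479, 0.0146]
orientation: [[-0.2, 0.98, -0.008], [0.98, 0.2, -0.002], [-0.001, -0.008, -1.0]]
wrist_force: [-0.2, 0.5, -0.1]
width: 0.0599
gripper_force: 0.0
time: 15.95
ee_pos: [0.3715, 0.0379, 0.2654]
orientation: [[-0.199, 0.98, -0.006], [0.98, 0.199, -0.002], [-0.001, -0.006, -1.0]]
wrist_force: [1.5, -0.8, -0.3]
width: 0.0601
gripper_force: 0.0
```

View pics/e.png

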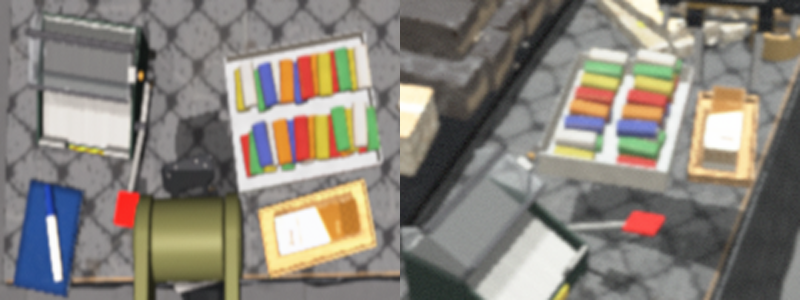

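The carton lies flat inside the tray (top crop about (318,225)), the lid is shut, and the notebook is in its place.

```bash
python3 nudge.py '[[[0,0,0,0,0,0,0.06],[0,0,0,0,0,0,0.06]]]' >/dev/null; python3 -c "
from cell import arm, viewer, order
print(order.finish_job())"
```

```text
the job is handed in; nothing more can be done
None
```

I handed the job in at about 16 s of the 67 s allowed: the last picture shows the carton flat inside the order tray, the lid shut and the notebook in place, and the arm never went near the tape roll. The hand-in returned no verdict.

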